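Log a dose and open the child-safe bottle

ROBOT

A 6-joint arm with a two-finger parallel gripper is mounted at the origin on a cart in front of the work surface, level with it; the furniture and walls round the work are solid. World frame = base frame: x ahead of the robot, y to its left, z up, the work surface at z = 0. Lengths are in m, angles in rad, forces in N, time in s.
With the tool pointing down it reaches from about 0.3 to 1 m from the base axis. Payload 5.1 kg.
Tool frame: the origin (TCP) lies between the finger pads; the fingertips stand 19 mm ahead of it and the grasp point (between the pads) is the TCP; z points along the fingers, y is the line along which they close (so a half turn about z gives the same grasp; the last joint's range is limited). The gripper opens to 95 mm and grips with 3 to 60 N. Pads are 20 mm wide; open, the fingers measure 119 mm over their backs; the gripper's body (75 mm by 180 mm) begins 59 mm behind the grasp point.
Start: joints at [1.03, 0.124, 1.65, -0, 1.367, -0.083], TCP at [0.287, 0.583, 0.234] pointing down, gripper open.
Joint ranges: [-2.61, 2.61], [-1.02, 2.33], [0.03, 2.71], [-1.35, 4.49], [0.32, 2.68], [-2.91, 2.91]. Speed limits (rad/s): [2.57, 2.57, 3.14, 3.14, 3.14, 3.14].

INTERFACE

Orientations are given as a unit quaternion [x, y, z, w].
In Python, from rig import telemetry, viewer, ticket gives the robot as it stands. The module is installed in compiled form; this text tells all that it offers.
- The arm moves only by the tool play_rows, never from a script. Its argument "motion" is a list of rows, each a list of 3 entries, a list of its own where there are three numbers: the closure, from 0 (fully open) to 1 (shut), then the shift along the tool's x, y, z normalised to -1 to 1, where 1 is 50 cm, then the turn about the tool's z normalised to -1 to 1, where 1 is 30 degrees. In form: [[jaw, [x, y, z], roll], ...]. A call has exactly 10 rows; each row is the pose to reach, as a shift and turn from the pose commanded when the call began, along the tool's axes at that moment; what a row does not reach only later rows make up. A row lasts 1/8 s, in which the tool goes at most 62.5 mm and 10.7 degrees, less where a joint would pass 70% of its speed; a pose out of reach is approached as far as the arm can. A call with a number of a shift or a turn outside -1 to 1 is refused whole. A call with a gripper value outside its range is refused whole. The fingers move at their own pace and stop on an object; the grip force is fixed at half the most. Time passes only in rows, so rows that repeat a pose let the fingers close, or fill a call up. It gives the time, the measured TCP pose, the force, the opening and the grip force at its end, in the units of the state.
- telemetry.get_state(): the state, without advancing time (a new reading comes with each control period).
- viewer.camera(name): name is "side" or "top" or "wrist"; returns the picture (384x512x3 uint8, red, green, blue); there is no depth.
- viewer.camera_info(name): a dict with "vertical_fov" (degrees; the focal length in pixels is half the picture's height over the tangent of half this angle, whatever the lens; pixels are square), "cx", "cy" (the principal point, pixels), "T" (4x4, takes a point from camera to world coordinates). Camera axes: x right, y down, z forward; pixel columns grow to the right and rows downward; lengths in m; the calibration is good to about 2 mm. A picture is of the moment at which its call begins: read the wrist's pose just before it. camera_info takes no time and is no camera call; for the wrist camera it gives the pose at the moment of the call.
- ticket.job_done(): hands the job in; it is judged then, once.
The state is a dict: "t": time; "joint_pos": joint angles; "joint_vel": joint speeds; "joint_efforts": joint torques, N m; "eef_pos": TCP position; "orientation": TCP orientation; "ft_force": force on the tool from outside, world axes, zero at the start; "moment": the same for the moment, N m; "gripper_width": finger opening in m; "gripper_force": force on a finger pad.
Only numpy, scipy, OpenCV 4.12 (cv2) and the standard library are available. Lean on these libraries where they do the work, as an engineer would, in place of code of your own. Each camera call takes 0.05 s, during which the arm holds its last target. There are 200 camera calls.

TASK

Log the dose on the dose counter: swing its sprung lever all the way to its stop and let it spring fully back on its own. Then open the child-safe bottle in the stand: press its cap down, keep it pressed while turning it anticlockwise by about a quarter turn, and lift it off. Finish while still holding the cap upright and still straight above the bottle, about 6 cm clear of the mouth; do not put it down or let go, and leave the other things on the worktop where they are.

Things in the scene. Friction and masses are not known exactly. Their poses are not given: they have to be found in the camera images.
- dose_lever (a joint): lever of the dose counter, rad: 0 at rest, 1.1 at its stop; grows as the lever swings clockwise seen from above (for a counter seen from its front: from the right to the left). A spring returns it to 0 by itself when let go; holding it at the stop takes about 2.7 N at the tab.
- counter: dose counter: black box 96x122x45 mm fixed to the worktop, with three white number drums (blank) in an aluminium window in its front. Origin: centre of its underside; its -x axis points out of the front, z up. The lever lies on its top.
- lever_pivot (a point): point on the lever's vertical hinge axis, in the centre of the counter's top, 54 mm above the worktop
- lever_tab (a point): centre of the top of the lever's upright tab: black paddle, 10 mm thick along the swing, 20 mm wide along the lever, from 51 to 81 mm above the worktop, 52 mm from the hinge axis. At rest it is to the front right of the pivot, at the stop to the front left (0.55 rad either side of the counter's -x axis). The lever's flat arm below it is at 47 to 53 mm; free room beside it.
- bottle: child-safe bottle, white, round, 68 mm across, clamped in a round grey stand 100 mm across that is fixed to the worktop; it does not move. Origin: centre of the stand's underside, z up. Shoulder from 90 to 104 mm, neck to 134 mm above the worktop.
- bottle_mouth (a point): centre of the top face of the bottle's neck, 134 mm above the worktop; under the closed cap. A sprung steel disc stands up to 7 mm above it.
- cap: the bottle's push-and-turn cap: white, round, ribbed, 50 mm across, 34 mm tall, 0.02 to 0.05 kg, loose but latched on the bottle. Origin: centre of its lower rim (112 mm above the worktop when closed, top at 146 mm); z up; x along the raised bar on its top, within 0.12 rad of the bottle's x when closed. Turns only when pressed down, only anticlockwise from above.
- spring_plate (a joint): sprung disc under the cap, m: 0 up, grows to 0.007 as the cap is pressed down (6 N starts it, about 10 N at the bottom). The cap turns once pressed 4 mm or more (6 mm is safe); it is free to lift when turned 0.8 to 2.3 rad from closed (1.3 is safe); the spring then raises it the few mm by itself.
- tablet_box: bystander, to be left alone: flat cardboard tablet box 50x110x22 mm lying down. Origin: centre of its underside.
- salt: bystander, to be left alone: salt shaker, 44 mm across, 90 mm tall. Origin: centre of its underside.
- spice_a: bystander, to be left alone: spice jar, 45 mm across, 106 mm tall. Origin: centre of its underside.
- amber_drops: bystander, to be left alone: small brown glass bottle with a dropper top, 33 mm across, 102 mm tall. Origin: centre of its underside.
- white_cap: bystander, to be left alone: small plain loose cap lying on the worktop, 34 mm across, 30 mm tall (not the bottle's cap). Origin: centre of its underside.
- pump_bottle: bystander, to be left alone: small bottle with a pump spout, 29x44x86 mm. Origin: centre of its underside.

How it is judged:
By the outcome, as a careful person would: the job done as asked, in the order asked, and still so for the second after the job is handed in, while the arm keeps its last pose, push and grip.
It also fails if it takes over 56 s, if anything falls off the work surface, if the arm or the gripper's body presses on something with over 40 N, if the wrist force passes 120 N, or if a joint passes its speed limit or range.

## Working session

There is one attempt and no reset: what is moved stays moved. The work goes in short steps, Python scripts to look and compute and a tool call to move; the robot and the scene stay as the last step left them, time stands still between calls to the robot, and variables do not carry over. Pictures are saved under pics/ and viewed, at most 10 in all, crops included, and the job is handed in when it is done.

Besides the shell and the picture viewer there is one more tool, called as name([rows], argument=value, ...), one row to a line, values as JSON. play_rows: Moves the arm, as the interface text tells. Its arguments: {"type":"object","properties":{"motion":{"type":"array"}},"required":["motion"]}

```bash
mkdir -p pics; python3 - <<'E'
from rig import telemetry, viewer
import cv2, numpy as np
s=telemetry.get_state();print({k:np.round(v,3) for k,v in s.items()})
for n in ("side","top"):
    i=viewer.camera_info(n);print(n,i["vertical_fov"],i["cx"],i["cy"],np.round(i["T"],3).tolist())
    cv2.imwrite(f"pics/{n}0.png",viewer.camera(n)[:,:,::-1])
i=viewer.camera_info("wrist");print(i["vertical_fov"],np.round(i["T"],3).tolist())
E
```

```text
{'t': np.float64(0.0), 'joint_pos': array([ 1.03 ,  0.125,  1.652, -0.   ,  1.368, -0.083]), 'joint_vel': array([ 0.   ,  0.   , -0.002, -0.   , -0.   , -0.001]), 'joint_efforts': array([ -0.   , -41.758, -35.994,   0.078,   0.049,  -0.   ]), 'eef_pos': array([0.287, 0.583, 0.232]), 'orientation': array([ 0.227,  0.974, -0.001, -0.   ]), 'ft_force': array([0.403, 0.413, 0.102]), 'moment': array([-0.011, -0.007, -0.033]), 'gripper_force': np.float64(0.0), 'gripper_width': np.float64(0.095)}
side 55.20865729768722 257.0203532622932 195.40329105281205 [[0.999, -0.011, 0.042, 0.478], [-0.04, -0.603, 0.797, -0.803], [0.017, -0.798, -0.603, 0.722], [0.0, 0.0, 0.0, 1.0]]
top 48.28588035565113 261.4280128413191 196.52817405843612 [[0.013, -0.981, 0.194, 0.198], [-1.0, -0.016, -0.015, 0.013], [0.018, -0.194, -0.981, 1.587], [0.0, 0.0, 0.0, 1.0]]
61.335123027681895 [[0.443, 0.871, 0.213, 0.228], [0.897, -0.43, -0.108, 0.613], [-0.002, 0.238, -0.971, 0.383], [0.0, 0.0, 0.0, 1.0]]
```

View pics/top0.png

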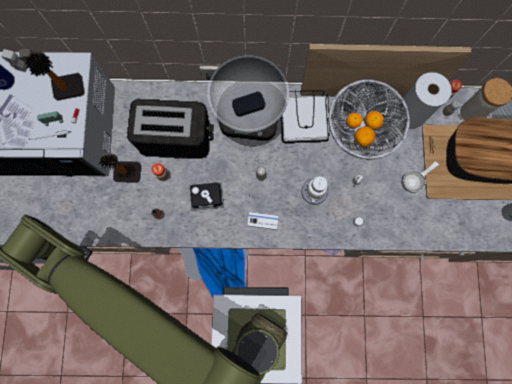

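View pics/side0.png

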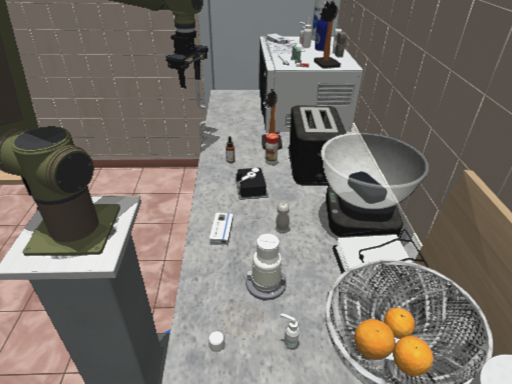

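The top view shows the counter at about (206,196), and the bottle with its cap at about (318,186). In the side view the counter is at (252,182) and the cap at (268,243). I'll enlarge these regions next.

```bash
cat > h.py <<'E'
import numpy as np, cv2
from rig import viewer, telemetry
def cam(n):
    i=viewer.camera_info(n); return 192/np.tan(np.radians(i["vertical_fov"])/2),i["cx"],i["cy"],np.array(i["T"])
def onplane(c,u,v,z):
    f,cx,cy,T=c; d=T[:3,:3]@[(u-cx)/f,(v-cy)/f,1]; o=T[:3,3]; return o+d*(z-o[2])/d[2]
def proj(c,p):
    f,cx,cy,T=c; q=T[:3,:3].T@(np.array(p)-T[:3,3]); return np.array([cx+f*q[0]/q[2],cy+f*q[1]/q[2]])
E
python3 - <<'E'
from h import *
t=cv2.imread("pics/top0.png");s=cv2.imread("pics/side0.png")
def crop(im,x,y,w,h,k):return cv2.resize(im[y:y+h,x:x+w],None,fx=k,fy=k,interpolation=cv2.INTER_CUBIC)
a=np.hstack([crop(t,182,172,50,38,8),crop(t,294,168,50,38,8)])
b=np.hstack([crop(s,227,160,50,38,8),crop(s,242,230,50,38,8)])
cv2.imwrite("pics/crop.png",cv2.resize(np.vstack([a,b]),(800,592))[:,:])
ct,cs=cam("top"),cam("side")
print("counter",onplane(ct,206,196,.05),onplane(cs,252,182,.05))
print("cap",onplane(ct,319,184,.146),onplane(cs,268,240,.146))
for n,c,p in(("t",ct,None),):print(onplane(ct,315,191,.0))
E
```

```text
counter [0.50095396 0.19185372 0.05      ] [0.51142484 0.15687747 0.05      ]
cap [ 0.53067053 -0.20764481  0.146     ] [ 0.53603874 -0.2077674   0.146     ]
[ 0.53688281 -0.21440119  0.        ]
```

View pics/crop.png

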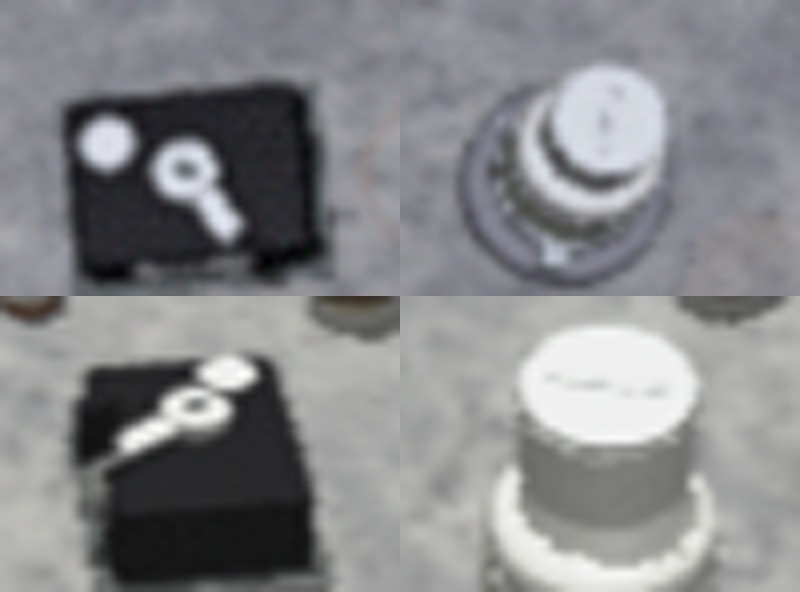

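The crop shows the lever pivot at top px (204.6,193.3), with its arm pointing down and right towards the front right. The cap's top centre is at top px (319.8,186.9) and side px (267.5,240.9).

```bash
python3 - <<'E'
from h import *
ct,cs=cam("top"),cam("side")
print("pivot",onplane(ct,204.6,193.3,.054),onplane(cs,227+(195/8)-.5,160+(405-296)/7.79-.5,.054))
print("armend",onplane(ct,182+230/8-.5,172+232/7.79-.5,.053))
for p in((70,105),(300,90),(322,258),(83,272)):print("corner",onplane(ct,182+p[0]/8-.5,172+p[1]/7.79-.5,.045))
print("cap",onplane(ct,319.8,186.9,.146),onplane(cs,267.5,240.9,.146))
s=telemetry.get_state()
from scipy.spatial.transform import Rotation as R
print(np.round(R.from_quat(s["orientation"]).as_matrix(),3))
E
```

```text
pivot [0.5101142  0.19685989 0.054     ] [0.50893811 0.19981513 0.054     ]
armend [0.48104317 0.1753483  0.053     ]
corner [0.54232238 0.2518112  0.045     ]
corner [0.55136571 0.14645654 0.045     ]
corner [0.47080481 0.13385532 0.045     ]
corner [0.46242777 0.24231467 0.045     ]
cap [ 0.520443   -0.21027731  0.146     ] [ 0.53473546 -0.21061891  0.146     ]
[[-0.897  0.442 -0.001]
 [ 0.442  0.897 -0.002]
 [ 0.    -0.002 -1.   ]]
```

play_rows([
  [1,[-0.09,-0.08,0],-0.2],
  [1,[-0.18,-0.16,0],-0.4],
  [1,[-0.27,-0.24,0],-0.6],
  [1,[-0.36,-0.32,0],-0.8],
  [1,[-0.45,-0.4,0],-1],
  [1,[-0.54,-0.47,0.02],-1],
  [1,[-0.62,-0.54,0.04],-1],
  [1,[-0.69,-0.6,0.06],-1],
  [1,[-0.755,-0.66,0.07],-1],
  [1,[-0.755,-0.66,0.07],-1],
])

```text
t: 1.35
eef_pos: [0.4802, 0.1179, 0.1976]
orientation: [-0.031, 1.0, -0.0, -0.001]
ft_force: [-0.6, 0.2, 1.0]
gripper_width: 0.0022
gripper_force: 0.0
```

```bash
python3 - <<'E'
from h import *
from scipy.spatial.transform import Rotation as R
s=telemetry.get_state()
print(s["t"],s["eef_pos"],s["gripper_width"],s["ft_force"]);print(np.round(R.from_quat(s["orientation"]).as_matrix(),3))
np.save("wc.npy",np.array(cam("wrist"),dtype=object),allow_pickle=True)
cv2.imwrite("pics/w1.png",viewer.camera("wrist")[:,:,::-1])
E
```

```text
1.35 [0.48016429 0.11794713 0.19761951] 0.00220886895629342 [-0.64608481  0.24721404  0.96898802]
[[-0.998 -0.061 -0.002]
 [-0.061  0.998 -0.   ]
 [ 0.002 -0.    -1.   ]]
```

View pics/w1.png

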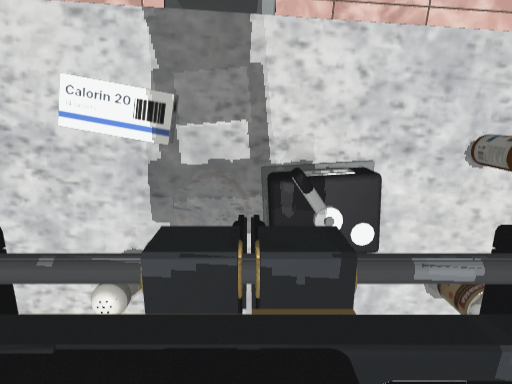

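The wrist view shows the pivot ring at about (328,221) and the top of the black tab at about (298,174). The closed fingers hang at about (248,240), to the right of the counter.

```bash
python3 - <<'E'
from h import *
c=cam("wrist")
print("pivot",onplane(c,328,221,.054),"tab",onplane(c,298,174,.081))
P=np.array([.5095,.198])
for y in(0.05,.1,.15):
    a=np.pi+.55+y; q=P+.052*np.array([np.cos(a),np.sin(a)]); print(y,q,proj(c,[*q,.081]),proj(c,[*P,.054]))
E
```

```text
pivot [0.5104355  0.19756096 0.054     ] tab [0.46182776 0.15990153 0.081     ]
0.05 [0.46658255 0.16863859] [307.76228953 180.16724508] [328.57339574 220.10068796]
0.1 [0.46810364 0.16653031] [305.08793038 181.77648214] [328.57339574 220.10068796]
0.15 [0.46972821 0.16450068] [302.50022686 183.50680647] [328.57339574 220.10068796]
```

play_rows([
  [1,[-0.017,0.045,0.03],-0.2],
  [1,[-0.017,0.045,0.06],-0.4],
  [1,[-0.017,0.045,0.09],-0.6],
  [1,[-0.017,0.045,0.12],-0.8],
  [1,[-0.017,0.045,0.15],-1],
  [1,[-0.017,0.045,0.18],-1],
  [1,[-0.017,0.045,0.21],-1],
  [1,[-0.017,0.045,0.235],-1],
  [1,[-0.017,0.045,0.235],-1],
  [1,[-0.017,0.045,0.235],-1],
])

```text
t: 2.65
eef_pos: [0.4875, 0.1432, 0.0815]
orientation: [-0.29, 0.957, -0.0, 0.0]
ft_force: [-0.4, 0.0, -0.1]
gripper_width: 0.0002
gripper_force: 0.0
```

```bash
cat > sw.py <<'E'
from h import *
from scipy.spatial.transform import Rotation as R
import sys
a0,a1=map(float,sys.argv[1:3])   # swing angle done: from, to
s=telemetry.get_state();M=R.from_quat(s["orientation"]).as_matrix();p=s["eef_pos"]
print(s["t"],p,s["ft_force"],np.degrees(np.arctan2(M[1,1],M[0,1])))
P=np.array([.510,.198])
for a in np.linspace(a0,a1,5):
    f=np.pi+.65-a; r=np.array([np.cos(f),np.sin(f)]);t=np.array([np.sin(f),-np.cos(f)])
    q=P+.052*r-.017*t
    d=M.T@np.array([*(q-p[:2]),0]); print(round(a,2),np.round(d/.5,4),"tool y deg wanted",np.degrees(np.arctan2(t[1],t[0])))
E
python3 sw.py 0 .55
```

```text
2.65 [0.48746291 0.1432119  0.08153204] [-0.37335403  0.0423584  -0.10310218] 123.74994813298599
0.0 [ 0.0034  0.0258 -0.    ] tool y deg wanted 127.2422566835035
0.14 [ 0.0079  0.0401 -0.    ] tool y deg wanted 119.36408700045467
0.28 [ 0.0105  0.0549 -0.    ] tool y deg wanted 111.48591731740586
0.41 [ 0.011  0.07  -0.   ] tool y deg wanted 103.60774763435704
0.55 [ 0.0094  0.0849 -0.    ] tool y deg wanted 95.72957795130822
```

play_rows([
  [1,[0.003,0.013,0],0.0],
  [1,[0.003,0.026,0],0.0],
  [1,[0.006,0.034,0],0.1],
  [1,[0.008,0.04,0],0.2],
  [1,[0.009,0.048,0],0.3],
  [1,[0.0105,0.055,0],0.45],
  [1,[0.011,0.062,0],0.6],
  [1,[0.011,0.07,0],0.7],
  [1,[0.01,0.078,0],0.85],
  [1,[0.009,0.085,0],0.95],
])

```text
t: 3.9
eef_pos: [0.4601, 0.1762, 0.0817]
orientation: [-0.045, 0.999, -0.0, 0.001]
ft_force: [1.2, -1.5, -0.7]
gripper_width: 0.0007
gripper_force: 0.8
```

```bash
python3 sw.py .55 1.15; python3 -c "
from h import *
cv2.imwrite('pics/w2.png',np.vstack([viewer.camera('wrist')[:,:,::-1][120:300],cv2.resize(viewer.camera('side')[150:210,200:300,::-1],(512,308),interpolation=cv2.INTER_CUBIC)]))"
```

```text
3.9 [0.46006148 0.17623361 0.08173581] [ 1.17069697 -1.49423394 -0.67880325] 95.18952607013007
0.55 [ 0.0003 -0.0007 -0.    ] tool y deg wanted 95.72957795130822
0.7 [ 0.0043  0.0152 -0.    ] tool y deg wanted 87.13521102434589
0.85 [ 0.006   0.0315 -0.    ] tool y deg wanted 78.54084409738353
1.0 [ 0.0052  0.0479 -0.    ] tool y deg wanted 69.94647717042118
1.15 [ 0.0019  0.064  -0.    ] tool y deg wanted 61.35211024345884
```

View pics/w2.png

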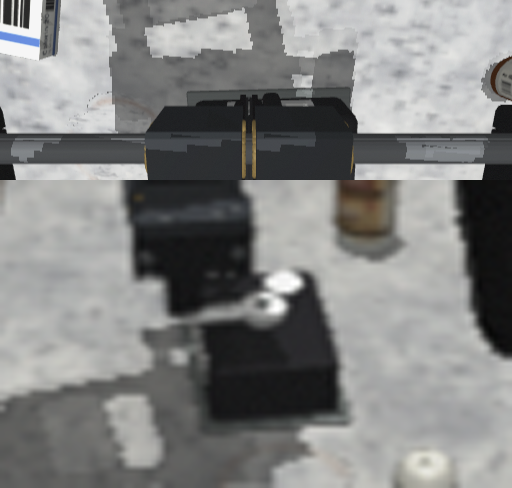

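The fingers have pushed the tab to mid-swing: in the side view the lever arm now points straight out of the front, and the force is about 1.9 N. I'll continue to the stop.

play_rows([
  [1,[0.002,0.008,0],0.15],
  [1,[0.004,0.015,0],0.3],
  [1,[0.005,0.023,0],0.45],
  [1,[0.006,0.031,0],0.6],
  [1,[0.006,0.039,0],0.75],
  [1,[0.005,0.046,0],0.9],
  [1,[0.004,0.052,0],1],
  [1,[0.003,0.058,0],1],
  [1,[0.002,0.062,0],1],
  [1,[0.002,0.064,0],1],
])

```text
t: 5.25
eef_pos: [0.4559, 0.2076, 0.0812]
orientation: [0.214, 0.977, -0.0, 0.0]
ft_force: [0.6, -5.1, 1.3]
gripper_width: 0.0005
gripper_force: 2.0
```

```bash
python3 sw.py 1.1 1.3
```

```text
5.25 [0.45585244 0.2076272  0.08115587] [ 0.63598374 -5.08523137  1.33452229] 65.31594687194001
1.1 [-0.0018 -0.0043  0.    ] tool y deg wanted 64.21689921911295
1.15 [-0.0003  0.001  -0.    ] tool y deg wanted 61.35211024345884
1.2 [ 0.0009  0.0063 -0.    ] tool y deg wanted 58.48732126780471
1.25 [ 0.0018  0.0117 -0.    ] tool y deg wanted 55.6225322921506
1.3 [ 0.0025  0.0172 -0.    ] tool y deg wanted 52.757743316496466
```

play_rows([
  [1,[0,0.002,0],0],
  [1,[0,0.004,0],0],
  [1,[0,0.006,0],0],
  [1,[0,0.008,0],0],
  [1,[0,0.01,0],0],
  [1,[0,0.01,0],0],
  [1,[0,0.01,0],0],
  [1,[0,0.01,0],0],
  [1,[0,0.01,0],0],
  [1,[0,0.01,0],0],
])

```text
t: 6.5
eef_pos: [0.4562, 0.2087, 0.081]
orientation: [0.214, 0.977, -0.005, -0.002]
ft_force: [-6.0, -17.2, 9.0]
gripper_width: 0.0007
gripper_force: 9.5
```

```bash
python3 sw.py 1.1 1.3|head -3; python3 -c "
from h import *
cv2.imwrite('pics/s3.png',cv2.resize(viewer.camera('side')[150:210,200:300,::-1],(512,308),interpolation=cv2.INTER_CUBIC))"
```

```text
6.5 [0.45623601 0.20870591 0.08096669] [ -5.95150127 -17.20460471   8.99433754] 65.34284758027033
1.1 [-0.002  -0.0065  0.0001] tool y deg wanted 64.21689921911295
1.15 [-0.0005 -0.0013  0.    ] tool y deg wanted 61.35211024345884
```

View pics/s3.png

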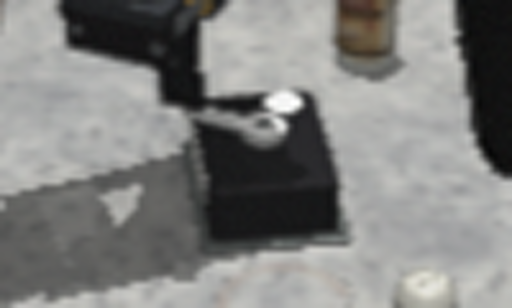

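The lever is firmly at its stop: 18 N with almost no further motion. I'll ease off and lift clear so it springs back.

play_rows([
  [1,[0,-0.01,0],0],
  [1,[0,-0.01,-0.08],0],
  [1,[0,-0.01,-0.18],0],
  [1,[0,-0.01,-0.26],0],
  [1,[0,-0.01,-0.34],0],
  [1,[0,-0.01,-0.34],0],
  [1,[0,-0.01,-0.34],0],
  [1,[0,-0.01,-0.34],0],
  [1,[0,-0.01,-0.34],0],
  [1,[0,-0.01,-0.34],0],
])

```text
t: 7.8
eef_pos: [0.4555, 0.2077, 0.2504]
orientation: [0.214, 0.977, -0.0, -0.001]
ft_force: [-0.8, -0.7, 0.8]
gripper_width: 0.0005
gripper_force: 0.0
```

```bash
python3 - <<'E'
from h import *
from scipy.spatial.transform import Rotation as R
s=telemetry.get_state();M=R.from_quat(s["orientation"]).as_matrix();p=s["eef_pos"]
print(s["t"],p,s["ft_force"],s["joint_pos"]);print(np.round(M,3))
print(np.round(M.T@(np.array([.5345,-.2105,.25])-p)/.5,4))
cv2.imwrite('pics/s4.png',np.vstack([cv2.resize(viewer.camera(n)[y:y+60,x:x+100,::-1],(480,288),interpolation=cv2.INTER_CUBIC) for n,x,y in(("side",200,150),("top",160,165))]))
E
```

```text
7.8 [0.45550216 0.20773128 0.25035461] [-0.79936621 -0.69645902  0.7518167 ] [ 3.20542064e-01 -2.23051297e-01  1.95608027e+00  1.12502653e-04
  1.40993256e+00 -8.18646502e-01]
[[-0.908  0.418 -0.001]
 [ 0.418  0.908 -0.   ]
 [ 0.001 -0.001 -1.   ]]
[-0.4934 -0.6937  0.0008]
```

View pics/s4.png

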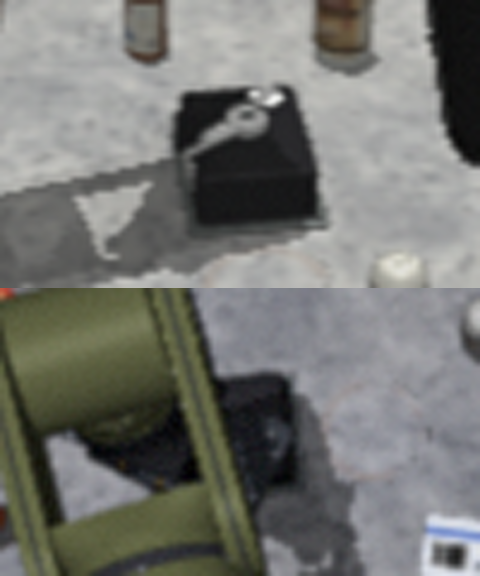

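The side view shows the lever back at rest, pointing front right. Next I'll move above the cap with the gripper opening.

play_rows([
  [0,[-0.06,-0.085,0],0.2],
  [0,[-0.12,-0.17,0],0.4],
  [0,[-0.18,-0.255,0],0.6],
  [0,[-0.24,-0.34,0],0.8],
  [0,[-0.3,-0.425,0],1],
  [0,[-0.36,-0.51,0],1],
  [0,[-0.42,-0.595,0],1],
  [0,[-0.493,-0.693,0],1],
  [0,[-0.493,-0.693,0],1],
  [0,[-0.493,-0.693,0],1],
])

```text
t: 9.15
eef_pos: [0.5345, -0.21, 0.2508]
orientation: [0.46, 0.888, 0.0, -0.0]
ft_force: [0.9, -0.3, -0.4]
gripper_width: 0.093
gripper_force: 0.0
```

```bash
cat > st.py <<'E'
from h import *
from scipy.spatial.transform import Rotation as R
s=telemetry.get_state();M=R.from_quat(s["orientation"]).as_matrix();p=s["eef_pos"]
print(s["t"],p,"F",s["ft_force"],"M",s["moment"],"w",s["gripper_width"],s["gripper_force"],"j6",s["joint_pos"][5],"yaw",np.degrees(np.arctan2(M[1,1],M[0,1])))
print("to cap:",np.round(M.T@(np.array([.5345,-.2105,.137])-p)/.5,4))
E
python3 st.py; python3 - <<'E'
from h import *
# cap top: bright blob near expected, ellipse centre, side view initial picture
for n,x,y in(("side",247,225),("top",294,165)):
    g=cv2.cvtColor(cv2.imread(f"pics/{n}0.png"),cv2.COLOR_BGR2GRAY)[y:y+40,x:x+50]
    for th in (200,215,230):
        cs,_=cv2.findContours((g>th).astype(np.uint8),cv2.RETR_EXTERNAL,cv2.CHAIN_APPROX_NONE)
        k=max(cs,key=len); e=cv2.fitEllipse(cv2.convexHull(k)) if len(k)>5 else None
        if e: print(n,th,np.round(e[0],1),np.round(e[1],1),onplane(cam(n),x+e[0][0],y+e[0][1],.146))
E
```

```text
9.15 [ 0.53453389 -0.20997314  0.25079162] F [ 0.90492844 -0.33651823 -0.40627105] M [-0.01163538  0.02814097  0.01527825] w 0.0930013011066552 0.0 j6 -1.0829998847488875 yaw 35.23488621542049
to cap: [-0.0011 -0.0006  0.2276]
side 200 [20.5 15.8] [15.3 21.8] [ 0.53482429 -0.21038149  0.146     ]
side 215 [20.5 15.9] [14.9 21.4] [ 0.53475028 -0.21072169  0.146     ]
side 230 [20.7 15.9] [14.5 20.2] [ 0.53509855 -0.21077424  0.146     ]
top 200 [25.9 17.8] [12.6 13.1] [ 0.53481615 -0.21075467  0.146     ]
top 215 [27. 18.] [ 8.7 10.3] [ 0.53433659 -0.21463061  0.146     ]Traceback (most recent call last):
  File "<stdin>", line 7, in <module>
ValueError: max() iterable argument is empty
```

play_rows([
  [0,[-0.001,0,0.04],0],
  [0,[-0.001,0,0.08],0],
  [0,[-0.001,0,0.12],0],
  [0,[-0.001,0,0.16],0],
  [0,[-0.001,0,0.2],0],
  [0,[-0.001,0,0.226],0],
  [0,[-0.001,0,0.226],0],
  [0.3,[-0.001,0,0.226],0],
  [0.6,[-0.001,0,0.226],0],
  [1,[-0.001,0,0.226],0],
])

```text
t: 10.4
eef_pos: [0.5354, -0.2107, 0.139]
orientation: [0.46, 0.888, 0.0, 0.001]
ft_force: [-0.0, 0.1, 0.4]
gripper_width: 0.0708
gripper_force: 0.0
```

play_rows([
  [1,[0,0,0],0],
  [1,[0,0,0],0],
  [1,[0,0,0],0],
  [1,[0,0,0],0],
  [1,[0,0,0],0],
  [1,[0,0,0],0],
  [1,[0,0,0],0],
  [1,[0,0,0],0],
  [1,[0,0,0],0],
  [1,[0,0,0],0],
])

```text
t: 11.65
eef_pos: [0.5351, -0.2105, 0.1383]
orientation: [0.46, 0.888, 0.0, 0.0]
ft_force: [0.1, -0.0, 2.1]
gripper_width: 0.0497
gripper_force: 30.0
```

```bash
python3 st.py
```

```text
11.65 [ 0.535054   -0.21046455  0.13826269] F [ 0.07287129 -0.02443113  2.10034172] M [ 0.02478099  0.09770669 -0.00810676] w 0.049745149987640014 30.00032819341868 j6 -1.083703644116965 yaw 35.26952257278964
to cap: [ 0.0006 -0.0009  0.0025]
```

The cap is gripped at 49.7 mm. Now I'll press it down.

play_rows([
  [1,[0,0,0.003],0],
  [1,[0,0,0.006],0],
  [1,[0,0,0.009],0],
  [1,[0,0,0.012],0],
  [1,[0,0,0.015],0],
  [1,[0,0,0.018],0],
  [1,[0,0,0.018],0],
  [1,[0,0,0.018],0],
  [1,[0,0,0.018],0],
  [1,[0,0,0.018],0],
])

```text
t: 12.9
eef_pos: [0.5352, -0.2106, 0.1312]
orientation: [0.46, 0.888, -0.0, 0.0]
ft_force: [-5.2, 2.1, 11.6]
gripper_width: 0.0498
gripper_force: 30.0
```

```bash
python3 st.py
```

```text
12.9 [ 0.53516275 -0.2105502   0.13121591] F [-5.22597564  2.08530171 11.56808917] M [0.3841507  0.87867961 0.03051225] w 0.04978880909075615 30.001942282542586 j6 -1.0837338455180285 yaw 35.27528070466378
to cap: [ 0.0008 -0.001  -0.0116]
```

It is pressed 7 mm at 11.6 N, so it's at the bottom. Next I'll turn it anticlockwise, keeping the push.

play_rows([
  [1,[0,0,0.003],0],
  [1,[0,0,0.003],-0.12],
  [1,[0,0,0.003],-0.24],
  [1,[0,0,0.003],-0.36],
  [1,[0,0,0.003],-0.48],
  [1,[0,0,0.003],-0.6],
  [1,[0,0,0.003],-0.72],
  [1,[0,0,0.003],-0.84],
  [1,[0,0,0.003],-1],
  [1,[0,0,0.003],-1],
])

```text
t: 14.15
eef_pos: [0.5368, -0.2112, 0.1312]
orientation: [0.214, 0.977, -0.001, 0.002]
ft_force: [-2.9, 2.0, 13.2]
gripper_width: 0.0494
gripper_force: 30.0
```

```bash
python3 st.py
```

```text
14.15 [ 0.53676603 -0.21121664  0.13120851] F [-2.93537122  1.9510681  13.15046165] M [0.25887907 0.45293194 0.1004958 ] w 0.04943345514473768 30.002824142575264 j6 -1.6078712478726715 yaw 65.30554736741922
to cap: [ 0.0047 -0.0006 -0.0116]
```

play_rows([
  [1,[0,0,0],-0.12],
  [1,[0,0,0],-0.24],
  [1,[0,0,0],-0.36],
  [1,[0,0,0],-0.48],
  [1,[0,0,0],-0.6],
  [1,[0,0,0],-0.72],
  [1,[0,0,0],-0.84],
  [1,[0,0,0],-1],
  [1,[0,0,0],-1],
  [1,[0,0,0],-1],
])

```text
t: 15.4
eef_pos: [0.5369, -0.2111, 0.1312]
orientation: [-0.046, 0.999, -0.001, 0.002]
ft_force: [-1.1, 1.6, 11.8]
gripper_width: 0.0497
gripper_force: 30.0
```

play_rows([
  [1,[0,0,0],-0.1],
  [1,[0,0,0],-0.2],
  [1,[0,0,0],-0.3],
  [1,[0,0,0],-0.4],
  [1,[0,0,0],-0.5],
  [1,[0,0,0],-0.6],
  [1,[0,0,0],-0.6],
  [1,[0,0,0],-0.6],
  [1,[0,0,0],-0.6],
  [1,[0,0,0],-0.6],
])

```text
t: 16.65
eef_pos: [0.537, -0.2111, 0.1313]
orientation: [-0.202, 0.979, -0.001, 0.002]
ft_force: [-1.3, 1.7, 12.6]
gripper_width: 0.0494
gripper_force: 30.0
```

```bash
python3 st.py; python3 - <<'E'
from h import *
a=cv2.resize(viewer.camera("side")[210:290,220:320,::-1],(500,400),interpolation=cv2.INTER_CUBIC)
cv2.imwrite("pics/s5.png",a)
E
```

```text
16.65 [ 0.53701089 -0.21110783  0.13125439] F [-1.32594653  1.7351679  12.57897532] M [0.43785522 0.38631377 0.02984544] w 0.04942024688521388 30.00220913439989 j6 -2.4451457308212934 yaw 113.27136463315371
to cap: [ 0.0041  0.0031 -0.0115]
```

View pics/s5.png

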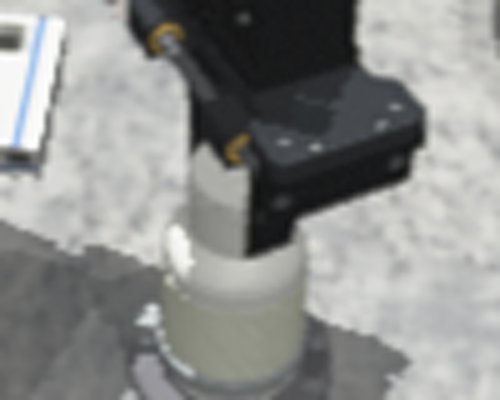

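The gripper still holds the cap on the bottle after a 78° turn. I'll lift gently and watch the force.

play_rows([
  [1,[0,0,-0.004],0],
  [1,[0,0,-0.008],0],
  [1,[0,0,-0.012],0],
  [1,[0,0,-0.016],0],
  [1,[0,0,-0.02],0],
  [1,[0,0,-0.024],0],
  [1,[0,0,-0.028],0],
  [1,[0,0,-0.03],0],
  [1,[0,0,-0.03],0],
  [1,[0,0,-0.03],0],
])

```text
t: 17.95
eef_pos: [0.5349, -0.2104, 0.1425]
orientation: [-0.202, 0.979, 0.0, -0.0]
ft_force: [-0.0, 0.6, -0.5]
gripper_width: 0.0498
gripper_force: 30.0
```

```bash
python3 st.py
```

```text
17.95 [ 0.53492054 -0.21041868  0.14248054] F [-0.00405594  0.60021256 -0.54577131] M [ 0.07770251 -0.0033395   0.01144965] w 0.049824009933073024 30.00014609657228 j6 -2.4450903235579333 yaw 113.27017192148286
to cap: [0.0008 0.0002 0.011 ]
```

It is free: only the cap's weight remains. Lifting to 6 cm clear.

play_rows([
  [1,[0,0,-0.02],0],
  [1,[0,0,-0.04],0],
  [1,[0,0,-0.06],0],
  [1,[0,0,-0.08],0],
  [1,[0,0,-0.1],0],
  [1,[0,0,-0.12],0],
  [1,[0,0,-0.14],0],
  [1,[0,0,-0.156],0],
  [1,[0,0,-0.156],0],
  [1,[0,0,-0.156],0],
])

```text
t: 19.2
eef_pos: [0.5348, -0.2104, 0.2202]
orientation: [-0.202, 0.979, 0.0, -0.0]
ft_force: [0.3, 0.7, -0.1]
gripper_width: 0.05
gripper_force: 30.0
```

```bash
python3 st.py; python3 - <<'E'
from h import *
c=cam("side");print("expected rim centre px",proj(c,[.5349,-.2104,.194]),"mouth",proj(c,[.5349,-.2104,.134]))
a=cv2.resize(viewer.camera("side")[190:290,210:310,::-1],(500,500),interpolation=cv2.INTER_CUBIC)
cv2.imwrite("pics/s6.png",a)
E
```

```text
19.2 [ 0.53481417 -0.21035508  0.22024924] F [ 0.25199671  0.65849459 -0.08135886] M [ 0.07146648 -0.00303474 -0.01579927] w 0.049966648410392306 29.999983264133334 j6 -2.4451130394723397 yaw 113.27132242087819
to cap: [ 6.000e-04 -1.000e-04  1.665e-01]
expected rim centre px [268.32487308 224.7579611 ] mouth [267.38606548 244.673229  ]
```

View pics/s6.png

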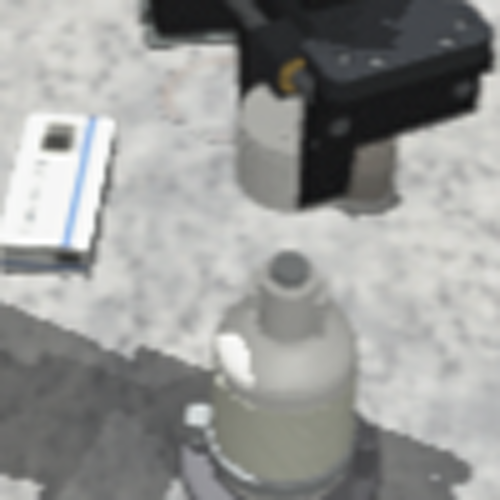

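The cap is held upright above the open neck. Its lower rim is at about (268,232 px), where it was expected for 6 cm clearance.

```bash
python3 -c "
from rig import ticket
print(ticket.job_done())"
```

```text
the job is handed in; nothing more can be done
None
```

The job is handed in at about 19 s: the dose lever went to its stop and sprang back, and the cap was pressed, turned 78° anticlockwise and lifted off, now held upright about 6 cm above the mouth.

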